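# Clamp a block in the drilling fixture

## Task

Push the aluminium block along the bed of the drilling fixture until it rests against the red end stop, then screw the clamp down on it by turning the cross bar clockwise until it stops tight. Do not disturb the wooden-knobbed stamp, the round tester and the small blue bottle, and let go when you are done.

Things in the scene. Friction and masses are not known exactly. Their poses are not given: they have to be found in the camera images.
- drill_fixture: Fixed drilling fixture: dark steel bed 275 x 144 mm, 12 mm high (block slides on its top). Origin on the worktop, x along the bed to the red end stop, z up; bed from x = -157 to +117 mm. Steel guide rails 12 mm high on the bed, x = -100 to +90, inner faces y = +-32.5 (2.5 mm play each side of the block). Stop: 24 mm high, face at x = +90. Vertical clamp screw at x = +45, y = 0.
- bed_seat (a point): Point on top of the bed at fixture x = +5 mm, y = 0: the block's origin lies here when the block is fully home against the stop. Same axes as the fixture.
- mount_block: Loose aluminium block, 170 (its x, along the bed) x 60 x 30 mm high, 0.35 to 0.7 kg, two 18 mm bores. Origin: centre of its underside. It starts on the bed between the rails, 30 to 55 mm short of the stop, its front already under the gantry; its rear end face (-x, 85 mm behind the origin) is free to be pushed. Its top is 42 mm above the worktop.
- cross_bar (a point): Centre of the clamp screw's cross bar, on the screw axis, 126 mm above the worktop fully open, 120 mm tight. Steel rod of 10 mm diameter with a red ball (18 mm diameter) at each end, ball centres 62 mm from the axis, through a hub of 26 mm diameter that reaches 15 mm above and 14 mm below the bar's axis. x lies along the bar and turns with it.
- spindle (a joint): Turn of the clamp screw in rad, growing clockwise seen from above (screwing down). At 0 (open) the bar lies along fixture x; at q it has turned q clockwise from there. Starts between 0 and 2.6, stops hard at 8.4 (tight). Stays where it is left; turning takes about 0.12 N m (2.5 N at 48 mm from the axis). A full turn lowers screw, bar and foot by 4.6 mm.
- press_foot: Round steel swivel foot, 34 mm diameter, under the clamp screw; moves down with it without turning. Origin: centre of its underside, 48 mm above the worktop fully open, 6 mm above the block's top (at least 4 mm above it at any start). At the screw's stop it presses on the block, if the block is under it.
- check_stamp: Inspection stamp with a wooden knob, 22 x 30 x 62 mm high, bystander, standing; origin under its centre.
- hardness_tester: Round black digital hardness tester on a yellow foot, 56 x 87 x 141 mm high, bystander, standing; origin under its centre.
- paint_pen: Small blue bottle with a white cap, 28 mm diameter, 61 mm high, bystander, standing; origin under its centre.
- crosshead (a point): Centre of the top of the blue gantry crosshead over the bed, on the clamp screw's axis, 92 mm above the worktop. The crosshead is 42 mm along fixture x, 142 mm along y, 24 mm thick, on two 16 mm posts at y = +-56 mm; a brass boss (38 mm diameter) round the screw and the post bolts reach 6 mm above this point. Axes as the fixture.

How it is judged:
By the outcome, as a careful person would: the job done as asked, in the order asked, and still so for the second after the job is handed in, with the robot touching nothing.
It also fails if it takes over 67 s, if anything falls off the work surface, if the arm or the gripper's body presses on something with over 40 N, if the wrist force passes 120 N, or if a joint passes its speed limit or range.

## Robot

A 6-joint arm with a two-finger parallel gripper is mounted at the origin on a cart in front of the work surface, level with it; the furniture and walls round the work are solid. World frame = base frame: x ahead of the robot, y to its left, z up, the work surface at z = 0. Lengths are in m, angles in degrees, forces in N, time in s.
With the tool pointing down it reaches from about 0.4 to 0.825 m from the base axis. Payload 7 kg.
Tool frame: the origin (TCP) lies midway between the tips of the shut fingers; the grasp point (between the pads) lies 19 mm behind it; x points along the fingers, z is the direction in which the jaws open and shut, and the axes are right-handed (so a half turn about x gives the same grasp; the last joint's range is limited). The gripper opens to 88 mm and grips with 3 to 60 N. Pads are 19 mm wide; open, the fingers measure 130 mm over their backs; the gripper's body (78 mm by 193 mm) begins 47 mm behind the grasp point.
Start: joints at [91.45, 20.546, 0.682, 0, -70.136, -16.507], TCP at [0.175, 0.652, 0.227] pointing down, gripper open.
Joint ranges: [-176.03, 176.03], [-82.01, 121.73], [-58.28, 71.71], [-173.87, 95.51], [-174.79, -0.11], [-173.66, 173.66]. Speed limits (degrees/s): [136.94, 136.94, 172.46, 180, 180, 180].

## Interface

Orientations are given as [roll, pitch, yaw] about the fixed x, y, z axes, in that order (R = Rz(yaw) Ry(pitch) Rx(roll)).
In Python, from plant import ctrl gives the robot as it stands.
- The arm moves only by the tool servo_tool, never from a script. Its argument "motion" is a list of rows, each an object with "offset": the shift along the tool's x, y, z in m, a list of three; "roll": the turn about the tool's x in degrees; "claw": the opening, from -1 (shut) to 1 (fully open), so that 0 is half open. In form: [{"offset": [x, y, z], "roll": roll, "claw": claw}, ...]. A call has 1 to 12 rows; each row shifts and turns the commanded pose from where the row before left it, along the tool's axes as they then stand; what a row does not reach is not made up. A row lasts 1/8 s, in which the tool goes at most 62.5 mm and 10.7 degrees, less where a joint would pass 70% of its speed; a pose out of reach is approached as far as the arm can. A call is refused whole if a number of a shift passes 0.0625 or a number of a turn 10.7, either way. A call with a gripper value outside its range is refused whole. The fingers move at their own pace and stop on an object; the grip force is fixed at half the most. Time passes only in rows, so rows that do not move let the fingers close. It gives the time, the measured TCP pose, the force and the opening at its end, in the units of the state.
- ctrl.get_obs(): the state, without advancing time (a new reading comes with each control period).
- ctrl.snapshot(name): name is "scene" or "side" or "wrist"; returns a dict with "frame" (420x560x3 uint8, blue, green, red), "z_map" (420x560 float32, m along the optical axis (not along the pixel's ray), 0 where there is no reading), "mtx" (3x3 intrinsics, pixels), "extrinsics" (4x4, takes a point from camera to world coordinates). Camera axes: x right, y up, looking along -z (the intrinsics and any distortion apply to the point x, -y, -z); pixel columns grow to the right and rows downward; lengths in m; the calibration is good to about 2 mm. A picture is of the moment at which its call begins.
- ctrl.close_job(): hands the job in, once; it reports no verdict.
The state is a dict: "clock": time; "joint_pos": joint angles; "qvel": joint speeds; "tau": joint torques, N m; "tool_pos": TCP position; "orientation": TCP orientation; "force": force on the tool from outside, world axes, zero at the start; "moment": the same for the moment, N m; "opening": finger opening in m.
Only numpy, scipy, OpenCV 4.12 (cv2) and the standard library are available. Lean on these libraries where they do the work, as an engineer would, in place of code of your own. Each camera call takes 0.05 s, during which the arm holds its last target.

## Working session

There is one attempt and no reset: what is moved stays moved. The work goes in short steps, Python scripts to look and compute and a tool call to move; the robot and the scene stay as the last step left them, time stands still between calls to the robot, and variables do not carry over. Pictures are saved under pics/ and viewed, and the job is handed in when it is done.

Besides the shell and the picture viewer there is one more tool, called after "Call:" by a JSON object that holds its "op" and its "data", one argument or row to a line. servo_tool: Moves the arm, as the interface text tells. Its arguments: {"type":"object","properties":{"motion":{"type":"array"}},"required":["motion"]}

```bash
mkdir -p pics; ls
python3 - <<'E'
from plant import ctrl
import cv2, pickle
o=ctrl.get_obs()
print(o)
d={}
for n in ["scene","side","wrist"]:
    s=ctrl.snapshot(n); d[n]=s
    cv2.imwrite(f"pics/{n}0.png",s["frame"])
    print(n,s["mtx"].tolist(),s["extrinsics"].round(4).tolist(),[k for k in s])
pickle.dump(d,open("s0.pkl","wb"))
E
```

```text
pics
{'clock': 0.0, 'joint_pos': array([ 9.14494464e+01,  2.05896979e+01,  6.33372781e-01, -1.97363120e-02,
       -7.01366070e+01, -1.65074703e+01]), 'qvel': array([ 0.06808474, -0.03925223, -0.07826053,  0.02596552,  0.05326148,
        0.04650754]), 'tau': array([-1.32245674e-03, -5.82712162e+01,  2.93047374e+01,  6.99739158e+00,
        7.02534409e-03, -1.61906514e-04]), 'tool_pos': array([0.17525814, 0.65133475, 0.22564047]), 'orientation': array([  5.21854554,  89.90523325, -99.84619943]), 'force': array([ 0.00434232,  0.99516185, -0.08281011]), 'moment': array([-0.03242968,  0.04774917,  0.03416661]), 'opening': 0.08760568134274868}
scene [[386.8471277091155, 0.0, 279.59771711160084], [0.0, 386.8471277091155, 213.3397810999793], [0.0, 0.0, 1.0]] [[0.5468, 0.4063, -0.732, -0.0755], [-0.837, 0.2432, -0.4902, -0.0587], [-0.0212, 0.8808, 0.4731, 0.4981], [0.0, 0.0, 0.0, 1.0]] ['frame', 'z_map', 'mtx', 'extrinsics']
side [[416.29450582252827, 0.0, 279.1896041328914], [0.0, 416.29450582252827, 211.83788685704678], [0.0, 0.0, 1.0]] [[0.9797, 0.1068, -0.1694, 0.4128], [-0.1997, 0.5829, -0.7876, -0.3801], [0.0147, 0.8055, 0.5924, 0.6647], [0.0, 0.0, 0.0, 1.0]] ['frame', 'z_map', 'mtx', 'extrinsics']
wrist [[307.2818878348236, 0.0, 283.77086835261247], [0.0, 307.2818878348236, 212.1012671522687], [0.0, 0.0, 1.0]] [[-0.2598, 0.933, 0.2489, 0.2419], [-0.9657, -0.2513, -0.0658, 0.6335], [0.0011, -0.2574, 0.9663, 0.3853], [0.0, 0.0, 0.0, 1.0]] ['frame', 'z_map', 'mtx', 'extrinsics']
```

View pics/scene0.png

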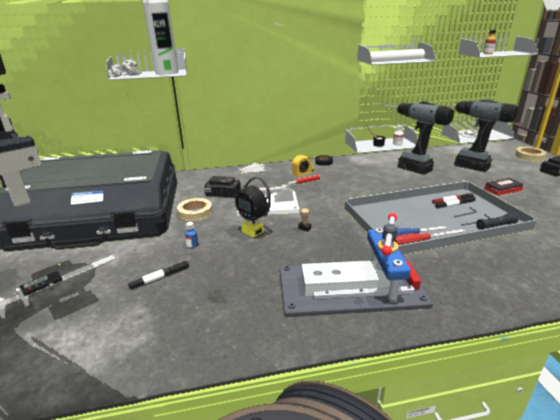

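View pics/side0.png

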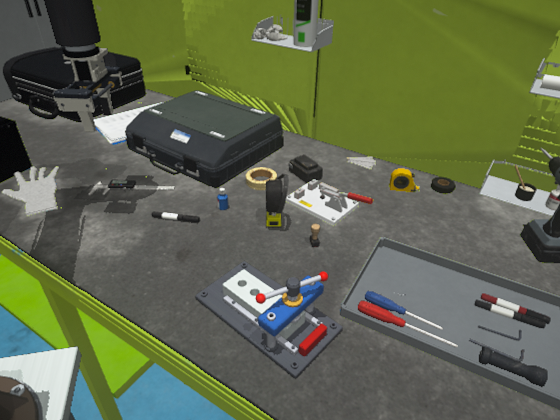

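View pics/wrist0.png

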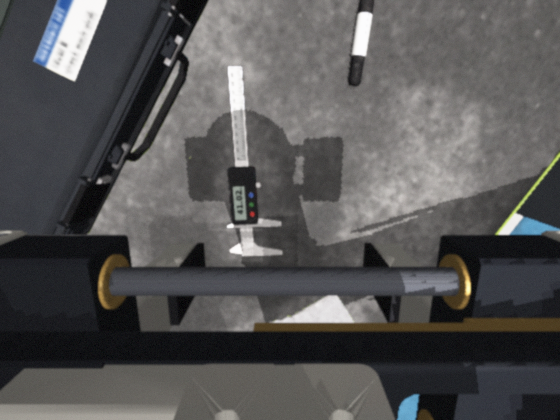

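The scene and side views show the bed around (355,285) and (268,318). In the side view the bar's red balls are at (260,298) and (324,276), and the red stop is at (313,340). The bystanders sit farther out: bottle (222,198), tester (275,203), stamp (315,235).

```bash
cat > h.py <<'E'
import numpy as np, cv2, pickle
def cloud(s):
    K=s["mtx"];E=s["extrinsics"];z=s["z_map"]
    v,u=np.mgrid[:z.shape[0],:z.shape[1]]
    P=np.stack([(u-K[0,2])/K[0,0]*z,-(v-K[1,2])/K[1,1]*z,-z],-1)
    W=P@E[:3,:3].T+E[:3,3]; W[z<=0]=np.nan
    return W
def ray(s,u,v):
    K=s["mtx"];E=s["extrinsics"]
    d=E[:3,:3]@np.array([(u-K[0,2])/K[0,0],-(v-K[1,2])/K[1,1],-1]); return E[:3,3],d
def onplane(s,u,v,z):
    o,d=ray(s,u,v); return o+d*(z-o[2])/d[2]
def masks(s):
    h=cv2.cvtColor(s["frame"],cv2.COLOR_BGR2HSV)
    H,S,V=h[...,0],h[...,1],h[...,2]
    red=((H<6)|(H>174))&(S>170)&(V>90)
    blue=(H>100)&(H<125)&(S>150)&(V>60)
    return red,blue
def comps(m,W,minpx=15):
    n,l,st,c=cv2.connectedComponentsWithStats(m.astype(np.uint8))
    for i in range(1,n):
        if st[i,4]>=minpx:
            p=W[l==i]; print(c[i].round(1),st[i].tolist(),"med",np.nanmedian(p,0).round(4),"zmax",np.nanpercentile(p[:,2],95).round(4))
E
python3 - <<'E'
from h import *
d=pickle.load(open("s0.pkl","rb"))
for n in["scene","side"]:
    s=d[n];W=cloud(s);r,b=masks(s)
    print(n,"red");comps(r,W);print("blue");comps(b,W)
    f=s["frame"]; 
    c=(f[225:325,260:450] if n=="scene" else f[250:385,180:350])
    cv2.imwrite(f"pics/{n}0z.png",cv2.resize(c,None,fx=4,fy=4,interpolation=cv2.INTER_CUBIC))
    m=(W[...,2]>0.007)&(W[...,2]<0.018)&(W[...,0]>.2)&(W[...,0]<.75)&(np.abs(W[...,1])<.5)
    n_,l,st,c=cv2.connectedComponentsWithStats(m.astype(np.uint8))
    for i in np.argsort(-st[1:,4])[:4]+1: print(c[i].round(),st[i].tolist(),np.nanmean(W[l==i],0).round(3))
E
```

```text
scene red
[308.4 179.2] [298, 176, 21, 7, 56] med [0.7884 0.4224 0.0743] zmax 0.0807
[490.3 189.6] [485, 186, 13, 8, 27] med [ 1.1286 -0.0014  0.0079] zmax 0.0118
[510.  190.3] [499, 187, 23, 8, 67] med [ 1.1428 -0.0515  0.0094] zmax 0.0146
[413.2 238. ] [397, 234, 33, 9, 137] med [0.723  0.1062 0.0201] zmax 0.025
[386.2 250.1] [382, 246, 10, 9, 61] med [0.4796 0.0966 0.1283] zmax 0.1323
[414.1 277.3] [408, 262, 12, 27, 130] med [0.5561 0.0584 0.0343] zmax 0.036
blue
[192.4 236.7] [186, 231, 11, 16, 85] med [0.4506 0.5381 0.0326] zmax 0.0413
[388.7 259.4] [368, 230, 42, 49, 693] med [0.5049 0.0934 0.0897] zmax 0.0919
[340. 297.] [280, 265, 153, 50, 2939] [0.457 0.168 0.011]
[283. 206.] [269, 200, 30, 12, 269] [0.72  0.462 0.011]
[421. 246.] [399, 241, 45, 12, 168] [0.708 0.085 0.013]
[252. 231.] [241, 226, 23, 10, 95] [0.566 0.454 0.013]
side red
[359.9 197.9] [348, 193, 24, 11, 107] med [0.7931 0.4232 0.0768] zmax 0.0836
[323.4 275.6] [319, 272, 9, 9, 58] med [0.6054 0.127  0.1303] zmax 0.1337
[260.  297.9] [256, 294, 9, 9, 66] med [0.4849 0.096  0.1301] zmax 0.1336
[379.3 313. ] [358, 301, 47, 25, 447] med [0.7222 0.1112 0.0221] zmax 0.0277
[312.1 337.7] [299, 324, 28, 32, 288] med [0.5743 0.0691 0.0356] zmax 0.0375
blue
[119.3 141.8] [113, 140, 14, 5, 18] med [0.1431 0.9974 0.0022] zmax 0.0108
[222.6 201.4] [218, 195, 9, 15, 108] med [0.4558 0.5406 0.029 ] zmax 0.0417
[306.5 277.3] [303, 276, 8, 4, 15] med [0.5856 0.164  0.0922] zmax 0.0938
[288.8 308.5] [259, 282, 64, 54, 1007] med [0.5262 0.0956 0.0911] zmax 0.0934
[268. 323.] [196, 261, 147, 116, 3764] [0.503 0.14  0.012]
[324. 212.] [304, 204, 36, 19, 378] [0.717 0.465 0.013]
[372. 325.] [340, 309, 65, 32, 265] [0.702 0.092 0.013]
[378. 317.] [358, 308, 39, 17, 113] [0.72  0.108 0.014]
```

```bash
sleep 0
```

```text
(no output)
```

View pics/side0z.png

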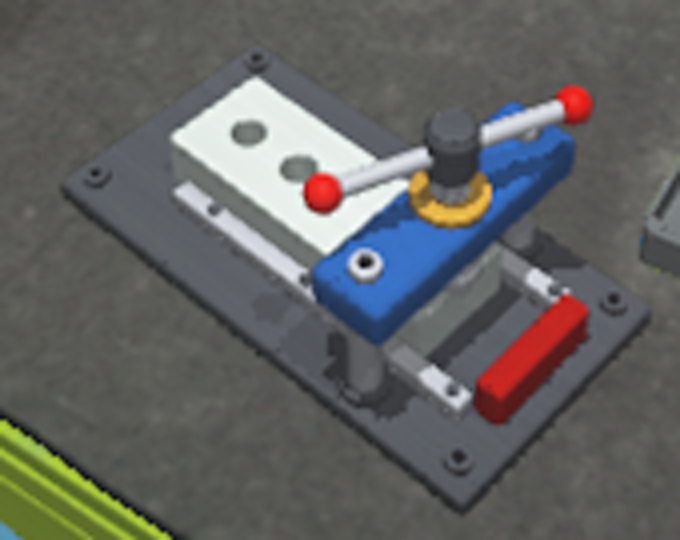

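View pics/scene0z.png

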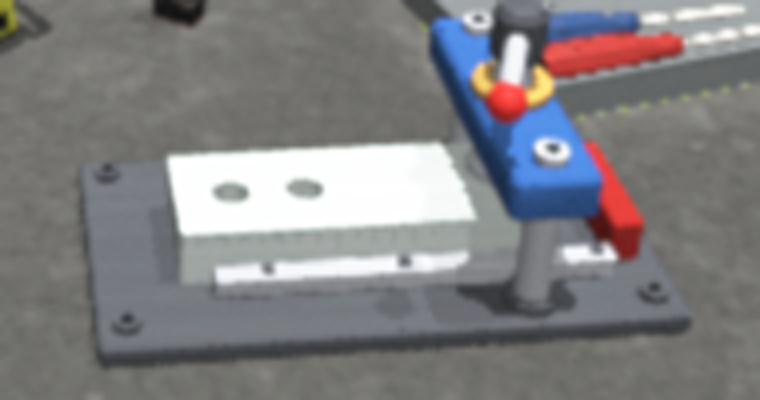

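Run:
```python
from h import *
d=pickle.load(open("s0.pkl","rb"))
s=d["side"]
for n,(u,v),z in [("rear-near",(65,186),.012),("rear-far",(256,46),.012),("front-far",(649,314),.012),("front-near",(462,502),.012)]:
    print(n,onplane(s,180+u/4-.4,250+v/4-.4,z).round(4))
for n,(u,v),z in [("blk rear-near",(172,138),.042),("blk rear-far",(255,80),.042),("hubtop",(455,122),.14),("stop nt L",(478,380),.036),("stop far top",(570,298),.036)]:
    print(n,onplane(s,180+u/4-.4,250+v/4-.4,z).round(4))
s2=d["scene"]
for n,(u,v),z in [("rear-far",(82,167),.012),("rear-near",(100,347),.012),("front-near",(688,317),.012),("blk rear-far",(168,156),.042),("blk rear-near",(180,236),.042)]:
    print("sc",n,onplane(s2,260+u/4-.4,225+v/4-.4,z).round(4))
# balls
for (a,b) in [((386.2,250.1),(260,297.9))]:
    o1,d1=ray(s2,*a);o2,d2=ray(s,*b)
    t=np.linalg.lstsq(np.stack([d1,-d2],1),o2-o1,rcond=None)[0]
    print("ball1",o1+d1*t[0],o2+d2*t[1])
for u,v in[(260,297.9),(323.4,275.6)]: print("ball plane",onplane(s,u,v,.1255).round(4))
# minAreaRect on bed-height cloud, hull from both
pts=[]
for n in["scene","side"]:
    W=cloud(d[n]);m=(W[...,2]>0.006)&(W[...,2]<0.018)&(W[...,0]>.3)&(W[...,0]<.66)&(W[...,1]>0.0)&(W[...,1]<.3)
    k,l,st,c=cv2.connectedComponentsWithStats(m.astype(np.uint8)); i=np.argmax(st[1:,4])+1
    p=W[l==i][:,:2].astype(np.float32); r=cv2.minAreaRect(p*1000); print(n,r,cv2.boxPoints(r).round(1).tolist())
    r,b=masks(d[n])
    m=b&(W[...,2]>.088)&(W[...,0]>.35)&(W[...,1]<.3);print("cross",cv2.minAreaRect((W[m][:,:2]*1000).astype(np.float32)))
    # block top
    m=(W[...,2]>.038)&(W[...,2]<.047)&(W[...,0]>.3)&(W[...,0]<.62)&(W[...,1]>0.)&(W[...,1]<.3)
    k,l,st,c=cv2.connectedComponentsWithStats(m.astype(np.uint8)); i=np.argmax(st[1:,4])+1
    r=cv2.minAreaRect((W[l==i][:,:2]*1000).astype(np.float32));print("blk",r,cv2.boxPoints(r).round(1).tolist())
```

```text
rear-near [0.3712 0.2306 0.012 ]
rear-far [0.482  0.3169 0.012 ]
front-far [0.6427 0.0961 0.012 ]
front-near [0.5315 0.0163 0.012 ]
blk rear-near [0.4278 0.2251 0.042 ]
blk rear-far [0.4748 0.2589 0.042 ]
hubtop [0.5471 0.1165 0.14  ]
stop nt L [0.5478 0.0586 0.036 ]
stop far top [0.6008 0.0943 0.036 ]
sc rear-far [0.4788 0.3145 0.012 ]
sc rear-near [0.3685 0.2329 0.012 ]
sc front-near [0.5268 0.0152 0.012 ]
sc blk rear-far [0.4748 0.2598 0.042 ]
sc blk rear-near [0.4231 0.2231 0.042 ]
ball1 [0.48484915 0.09832858 0.12461546] [0.48530502 0.09965332 0.1258563 ]
ball plane [0.4854 0.1    0.1255]
ball plane [0.6069 0.1311 0.1255]
scene ((505.0278625488281, 165.48287963867188), (144.9585418701172, 274.3604736328125), 36.71577453613281) [[364.8999938964844, 232.10000610351562], [528.9000244140625, 12.199999809265137], [645.0999755859375, 98.80000305175781], [481.1000061035156, 318.79998779296875]]
cross ((541.8796997070312, 113.10237121582031), (139.80079650878906, 39.53507995605469), 36.05120849609375)
blk ((495.3746337890625, 179.4623260498047), (64.99221801757812, 154.1785125732422), 36.27485275268555) [[423.6000061035156, 222.39999389648438], [514.7999877929688, 98.0999984741211], [567.2000122070312, 136.5], [476.0, 260.79998779296875]]
side ((507.4271240234375, 167.86517333984375), (145.07717895507812, 275.5141906738281), 36.632816314697266) [[367.0, 235.10000610351562], [531.4000244140625, 14.0], [647.7999877929688, 100.5999984741211], [483.3999938964844, 321.70001220703125]]
cross ((545.468017578125, 113.4371109008789), (138.5958251953125, 39.49876022338867), 36.85890197753906)
blk ((484.0639343261719, 199.0349578857422), (62.35285949707031, 113.99562072753906), 36.222312927246094) [[425.20001220703125, 226.60000610351562], [492.6000061035156, 134.60000610351562], [542.9000244140625, 171.5], [475.5, 263.3999938964844]]
```

```bash
cat >> h.py <<'E'
from scipy.spatial.transform import Rotation as Ro
def st():
    from plant import ctrl
    o=ctrl.get_obs(); R=Ro.from_euler("xyz",o["orientation"],degrees=True).as_matrix()
    return o,R
C=np.array([.5455,.1153]); FY=-53.35
ex=np.array([np.cos(np.radians(FY)),np.sin(np.radians(FY))]); ey=np.array([-ex[1],ex[0]])
O=C-.045*ex
def rep():
    o,R=st()
    print("t",o["clock"],"tcp",o["tool_pos"].round(4),"F",o["force"].round(1),"M",o["moment"].round(2),"J",o["joint_pos"].round(1),"op",round(o["opening"],4))
    p=o["tool_pos"][:2]-O; print("fixture",(p@ex).round(4),(p@ey).round(4),"jaw angle",np.degrees(np.arctan2(R[1,2],R[0,2])).round(2), "xdir",R[:,0].round(3))
    return o,R
def go(target):
    o,R=st(); print("tool-offset",(R.T@(np.array(target)-o["tool_pos"])).round(4))
E
python3 - <<'E'
from h import *
o,R=rep(); print(R.round(3),O,ex,ey)
t=O+ex*(-.165); print(t); go([*t,.227])
E
```

```text
t 0.15 tcp [0.1753 0.6515 0.2258] F [ 0.3 -0.4 -0.2] M [0.   0.01 0.01] J [ 91.4  20.6   0.6  -0.  -70.1 -16.5] op 0.0876
fixture -0.6061 0.023 jaw angle -105.06 xdir [-0.    -0.001 -1.   ]
[[-0.     0.966 -0.26 ]
 [-0.001 -0.26  -0.966]
 [-1.     0.     0.001]] [0.51863836 0.15140336] [ 0.59692524 -0.80229687] [0.80229687 0.59692524]
[0.4201457  0.28378234]
tool-offset [-0.0007  0.332   0.2914]
```

Call:
{"op": "servo_tool", "data": {
  "motion": [
    {"offset": [0,0,0],"roll": 9.6,"claw": -1},
    {"offset": [0,0,0],"roll": 9.6,"claw": -1},
    {"offset": [0,0,0],"roll": 9.6,"claw": -1},
    {"offset": [0,0,0],"roll": 9.6,"claw": -1},
    {"offset": [0,0.05,0.003],"roll": 0,"claw": -1},
    {"offset": [0,0.05,0.003],"roll": 0,"claw": -1},
    {"offset": [0,0.05,0.003],"roll": 0,"claw": -1},
    {"offset": [0,0.05,0.003],"roll": 0,"claw": -1},
    {"offset": [0,0.05,0.003],"roll": 0,"claw": -1},
    {"offset": [0,0.05,0.003],"roll": 0,"claw": -1},
    {"offset": [0,0.05,0.003],"roll": 0,"claw": -1},
    {"offset": [0,0.05,0.002],"roll": 0,"claw": -1}
  ]
}}

```text
clock: 1.65
tool_pos: [0.3956, 0.3152, 0.2266]
orientation: [-133.6, 90.0, 83.0]
force: [1.8, -0.7, 0.6]
opening: 0.0005
```

Run:
```python
from h import *
rep(); t=O+ex*(-.148); go([*t,.026])
```

```text
t 1.65 tcp [0.3956 0.3152 0.2266] F [ 1.8 -0.7  0.6] M [ 0.05 -0.1  -0.03] J [ 60.8   4.5 -20.3  -0.  -65.3 -24.3] op 0.0005
fixture -0.2049 -0.001 jaw angle -143.44 xdir [ 0.  0. -1.]
tool-offset [ 0.2006  0.0569 -0.001 ]
```

Call:
{"op": "servo_tool", "data": {
  "motion": [
    {"offset": [0,0.03,0],"roll": 0,"claw": -1},
    {"offset": [0.03,0.027,-0.001],"roll": 0,"claw": -1},
    {"offset": [0.05,0,0],"roll": 0,"claw": -1},
    {"offset": [0.05,0,0],"roll": 0,"claw": -1},
    {"offset": [0.04,0,0],"roll": 0,"claw": -1},
    {"offset": [0.02,0,0],"roll": 0,"claw": -1},
    {"offset": [0.01,0,0],"roll": 0,"claw": -1},
    {"offset": [0,0,0],"roll": 0,"claw": -1}
  ]
}}

```text
clock: 2.65
tool_pos: [0.4297, 0.2714, 0.0263]
orientation: [20.9, 89.9, -122.5]
force: [-0.2, 1.5, 0.3]
opening: 0.0002
```

Run:
```python
from h import *
rep()
from plant import ctrl
for n in["side","scene"]:
    f=ctrl.snapshot(n)["frame"]; c=(f[195:335,260:450] if n=="scene" else f[210:385,180:350])
    cv2.imwrite(f"pics/{n}1z.png",cv2.resize(c,None,fx=3,fy=3,interpolation=cv2.INTER_CUBIC))
```

```text
t 2.65 tcp [0.4297 0.2714 0.0263] F [-0.2  1.5  0.3] M [ 0.08 -0.07  0.02] J [ 54.5  18.1 -34.1   0.  -37.9 -17.9] op 0.0002
fixture -0.1494 0.0003 jaw angle -143.45 xdir [-0.001 -0.001 -1.   ]
```

View pics/side1z.png

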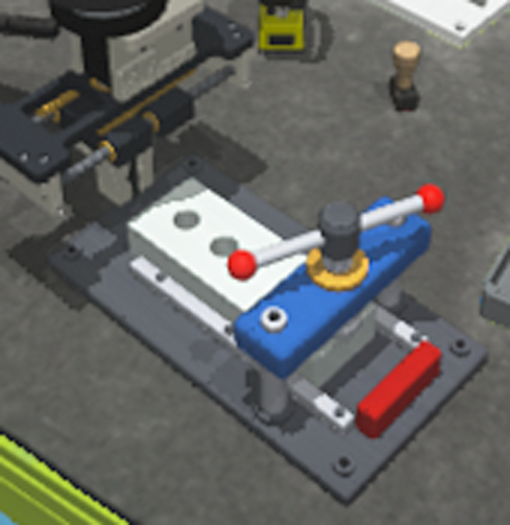

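View pics/scene1z.png

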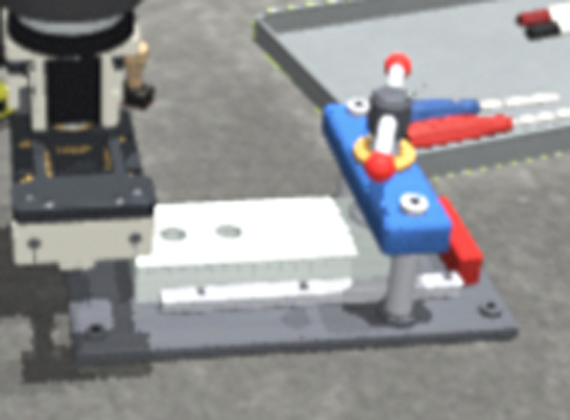

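The shut fingers stand on the bed just behind the block's rear face, with the block still short of the stop. I'll push now.

Call:
{"op": "servo_tool", "data": {
  "motion": [
    {"offset": [0,0.01,0],"roll": 0,"claw": -1},
    {"offset": [0,0.007,0],"roll": 0,"claw": -1},
    {"offset": [0,0.005,0],"roll": 0,"claw": -1},
    {"offset": [0,0.005,0],"roll": 0,"claw": -1},
    {"offset": [0,0.005,0],"roll": 0,"claw": -1},
    {"offset": [0,0.005,0],"roll": 0,"claw": -1},
    {"offset": [0,0.004,0],"roll": 0,"claw": -1}
  ]
}}

```text
clock: 3.62
tool_pos: [0.4546, 0.2389, 0.0268]
orientation: [-165.6, 89.9, 51.0]
force: [-3.6, 3.3, 3.0]
opening: 0.0007
```

Call:
{"op": "servo_tool", "data": {
  "motion": [
    {"offset": [0,0.004,0],"roll": 0,"claw": -1},
    {"offset": [0,0.003,0],"roll": 0,"claw": -1},
    {"offset": [0,0.003,0],"roll": 0,"claw": -1}
  ]
}}

```text
clock: 4.0
tool_pos: [0.4605, 0.2309, 0.0268]
orientation: [-165.7, 90.0, 50.8]
force: [-2.9, 4.1, 3.5]
opening: 0.0003
```

Run:
```python
from h import *
o,R=rep(); print("Fx",o["force"][:2]@ex)
from plant import ctrl
for n in["side"]:
    f=ctrl.snapshot(n)["frame"]; c=f[230:365,200:350]
    cv2.imwrite(f"pics/{n}2z.png",cv2.resize(c,None,fx=4,fy=4,interpolation=cv2.INTER_CUBIC))
```

```text
t 4.0 tcp [0.4605 0.2309 0.0268] F [-2.9  4.1  3.5] M [1.66 1.18 0.03] J [ 48.5  18.5 -33.3  -0.  -38.1 -11.9] op 0.0003
fixture -0.0985 0.0008 jaw angle -143.44 xdir [ 0.001  0.001 -1.   ]
Fx -5.017024396299378
```

View pics/side2z.png

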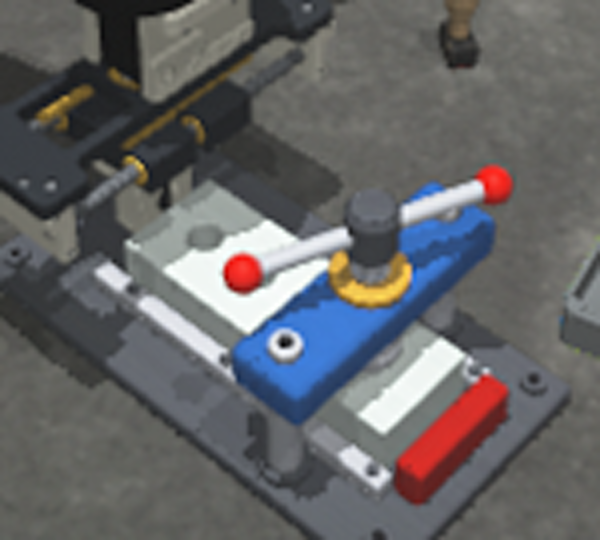

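The block is now well under the gantry, with its front edge a few mm short of the red stop. The push force is 5 N, so I'll continue slowly.

Call:
{"op": "servo_tool", "data": {
  "motion": [
    {"offset": [0,0.002,0],"roll": 0,"claw": -1},
    {"offset": [0,0.002,0],"roll": 0,"claw": -1},
    {"offset": [0,0.002,0],"roll": 0,"claw": -1}
  ]
}}

```text
clock: 4.42
tool_pos: [0.464, 0.2261, 0.0268]
orientation: [-164.0, 90.0, 52.5]
force: [-3.8, 5.1, 3.6]
opening: 0.0005
```

Call:
{"op": "servo_tool", "data": {
  "motion": [
    {"offset": [0,0.001,0],"roll": 0,"claw": -1},
    {"offset": [0,0.001,0],"roll": 0,"claw": -1}
  ]
}}

```text
clock: 4.68
tool_pos: [0.4651, 0.2245, 0.0267]
orientation: [-163.2, 90.0, 53.4]
force: [-3.3, 5.0, 4.1]
opening: 0.0004
```

Call:
{"op": "servo_tool", "data": {
  "motion": [
    {"offset": [0,0.001,0],"roll": 0,"claw": -1},
    {"offset": [0,0.001,0],"roll": 0,"claw": -1}
  ]
}}

```text
clock: 4.92
tool_pos: [0.4657, 0.2237, 0.0268]
orientation: [-124.6, 89.9, 91.9]
force: [-13.4, 13.7, 7.0]
opening: 0.0007
```

Run:
```python
from h import *
o,R=rep(); print("Fx",o["force"][:2]@ex)
from plant import ctrl
for n in["side"]:
    f=ctrl.snapshot(n)["frame"]; c=f[230:365,200:350]
    cv2.imwrite(f"pics/{n}3z.png",cv2.resize(c,None,fx=4,fy=4,interpolation=cv2.INTER_CUBIC))
```

```text
t 4.925 tcp [0.4657 0.2237 0.0268] F [-13.4  13.7   7. ] M [ 4.93  4.84 -0.02] J [ 47.4  18.6 -33.   -0.1 -38.2 -10.8] op 0.0007
fixture -0.0896 0.0007 jaw angle -143.47 xdir [-0.     0.002 -1.   ]
Fx -18.998961900634807
```

View pics/side3z.png

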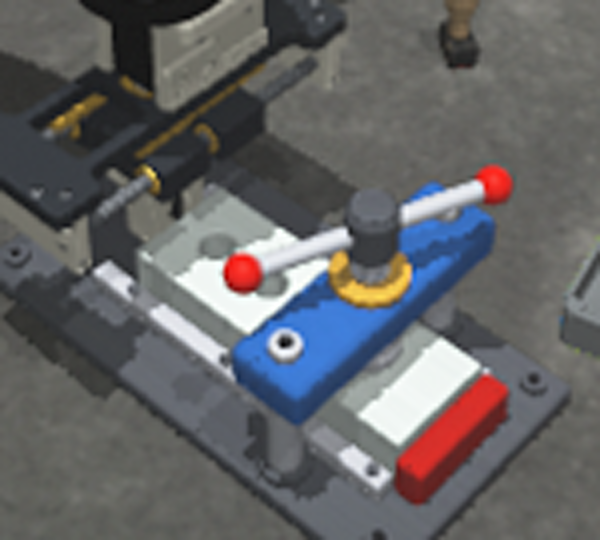

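The force jumped from 6 to 19 N at fixture x = -89.6 mm, and the picture shows the block's front face against the stop. I'll back off and go up.

Call:
{"op": "servo_tool", "data": {
  "motion": [
    {"offset": [0,-0.005,0],"roll": 0,"claw": -1},
    {"offset": [0,-0.02,0],"roll": 0,"claw": -1},
    {"offset": [-0.02,-0.01,0],"roll": 0,"claw": -1},
    {"offset": [-0.05,0,0],"roll": 0,"claw": -1},
    {"offset": [-0.05,0,0],"roll": 0,"claw": -0.4},
    {"offset": [-0.03,0,0],"roll": -9.7,"claw": -0.4},
    {"offset": [0,0,0],"roll": -9.7,"claw": -0.4},
    {"offset": [0,0,0],"roll": -9.7,"claw": -0.4},
    {"offset": [0,0,0],"roll": -9.7,"claw": -0.4},
    {"offset": [0,0,0],"roll": -9.7,"claw": -0.4},
    {"offset": [0,0,0],"roll": -9.7,"claw": -0.4},
    {"offset": [0,0,0],"roll": -9.7,"claw": -0.4}
  ]
}}

```text
clock: 6.48
tool_pos: [0.4451, 0.2498, 0.1761]
orientation: [-38.0, 89.9, -113.2]
force: [-0.5, 0.2, 0.1]
opening: 0.0266
```

Run:
```python
from h import *
from plant import ctrl
rep()
s=ctrl.snapshot("side");W=cloud(s);r,b=masks(s);comps(r,W);
f=s["frame"]; c=f[230:365,200:350]
cv2.imwrite("pics/side4z.png",cv2.resize(c,None,fx=4,fy=4,interpolation=cv2.INTER_CUBIC))
for z in[.1246]:
  t=C+.038*np.array([np.cos(np.radians(14.4)),np.sin(np.radians(14.4))]); print(t);go([*t,.18])
```

```text
t 6.475 tcp [0.4451 0.2498 0.1761] F [-0.5  0.2  0.1] M [-0.05 -0.04 -0.04] J [ 51.4   7.4 -24.    0.  -58.7  53.3] op 0.0266
fixture -0.1228 -0.0003 jaw angle -75.26 xdir [-0.001 -0.002 -1.   ]
[359.6 197.8] [348, 193, 24, 10, 105] med [0.7915 0.4233 0.0771] zmax 0.0827
[323.4 275.6] [319, 272, 9, 9, 58] med [0.6056 0.1266 0.1306] zmax 0.1334
[260.  297.9] [256, 294, 9, 9, 66] med [0.4848 0.0961 0.1295] zmax 0.1332
[379.6 313.1] [358, 301, 47, 26, 456] med [0.7225 0.1106 0.0216] zmax 0.0278
[312.4 337.2] [299, 324, 28, 29, 278] med [0.5752 0.0703 0.0356] zmax 0.0376
[0.58230616 0.12475022]
tool-offset [-0.0038  0.0996  0.1567]
```

View pics/side4z.png

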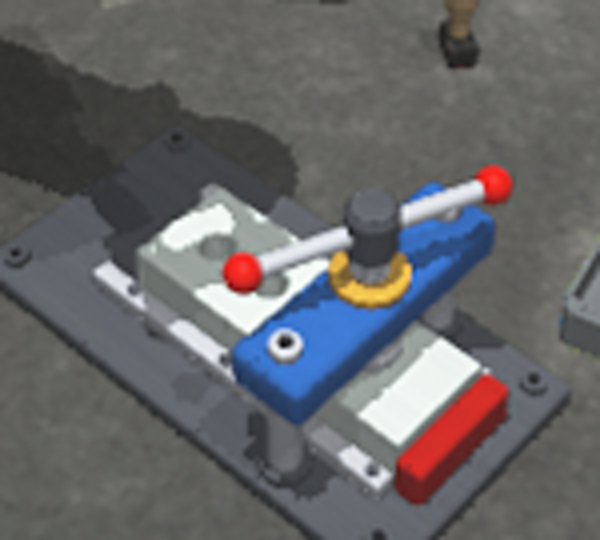

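The block stayed home with the fingers gone, and the bar hasn't moved. Next, the tool goes over the bar.

Call:
{"op": "servo_tool", "data": {
  "motion": [
    {"offset": [0,0.02,0.0314],"roll": 0,"claw": -0.4},
    {"offset": [0,0.02,0.0314],"roll": 0,"claw": -0.4},
    {"offset": [0,0.02,0.0314],"roll": 0,"claw": -0.4},
    {"offset": [0,0.02,0.0314],"roll": 0,"claw": -0.4},
    {"offset": [0,0.02,0.0314],"roll": 0,"claw": -0.4},
    {"offset": [0,0,0],"roll": 0,"claw": -0.4},
    {"offset": [0,0,0],"roll": 0,"claw": -0.4}
  ]
}}

```text
clock: 7.4
tool_pos: [0.5808, 0.123, 0.176]
orientation: [-72.8, 89.9, -148.5]
force: [0.4, -0.5, 0.1]
opening: 0.0264
```

Run:
```python
from h import *
from plant import ctrl
rep()
s=ctrl.snapshot("wrist");cv2.imwrite("pics/w5.png",s["frame"])
t=C+.038*np.array([np.cos(np.radians(14.4)),np.sin(np.radians(14.4))]);go([*t,.112])
```

```text
t 7.4 tcp [0.5808 0.123  0.176 ] F [ 0.4 -0.5  0.1] M [-0.01 -0.02 -0.03] J [ 30.8  15.2 -13.9   0.  -61.   73.5] op 0.0264
fixture 0.0598 0.0329 jaw angle -75.7 xdir [-0.001 -0.001 -1.   ]
tool-offset [ 0.0642  0.0019 -0.0008]
```

View pics/w5.png

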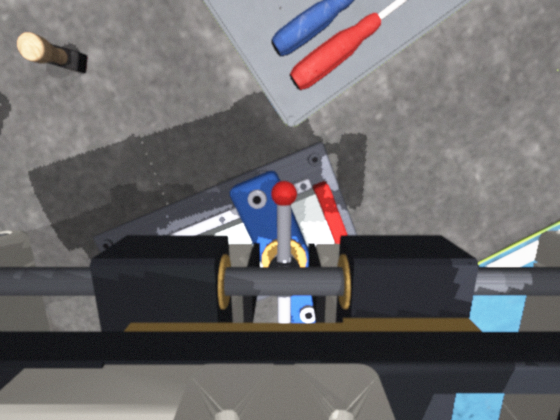

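The wrist view shows the bar pointing straight up the image, with its ball at (284,192), centred between the fingers (u 250 to 312). I'll descend now.

Call:
{"op": "servo_tool", "data": {
  "motion": [
    {"offset": [0.02,0.002,-0.001],"roll": 0,"claw": -0.4},
    {"offset": [0.02,0,0],"roll": 0,"claw": -0.4},
    {"offset": [0.014,0,0],"roll": 0,"claw": -0.4},
    {"offset": [0.01,0,0],"roll": 0,"claw": -0.4},
    {"offset": [0,0,0],"roll": 0,"claw": -0.6},
    {"offset": [0,0,0],"roll": 0,"claw": -0.6}
  ]
}}

```text
clock: 8.2
tool_pos: [0.5833, 0.1252, 0.1132]
orientation: [93.4, 90.0, 17.9]
force: [-0.3, -0.0, 0.3]
opening: 0.0178
```

Call:
{"op": "servo_tool", "data": {
  "motion": [
    {"offset": [0.0001,-0.0001,0.0033],"roll": 5,"claw": -0.6},
    {"offset": [0.0001,-0.0006,0.0066],"roll": 10,"claw": -0.6},
    {"offset": [0.0001,-0.0006,0.0066],"roll": 10,"claw": -0.6},
    {"offset": [0.0001,-0.0006,0.0066],"roll": 10,"claw": -0.6}
  ]
}}

```text
clock: 8.7
tool_pos: [0.5828, 0.103, 0.1131]
orientation: [143.3, 89.8, 32.4]
force: [1.2, 2.9, -1.2]
opening: 0.0179
```

```bash
cat >> h.py <<'E'
def polar():
    o,R=rep(); p=o["tool_pos"][:2]-C; th=np.degrees(np.arctan2(p[1],p[0])); ya=np.degrees(np.arctan2(R[1,1],R[0,1]))
    print("r",np.hypot(*p).round(4),"theta",th.round(1),"tool y angle",ya.round(1),"turned by tool",((14.4-th)%360).round(1))
E
python3 - <<'E'
from h import *
from plant import ctrl
polar()
f=ctrl.snapshot("side")["frame"][200:365,200:370]
cv2.imwrite("pics/side6z.png",cv2.resize(f,None,fx=3.5,fy=3.5,interpolation=cv2.INTER_CUBIC))
E
```

```text
t 8.7 tcp [0.5828 0.103  0.1131] F [ 1.2  2.9 -1.2] M [ 1.05 -0.46 -0.02] J [ 28.9  18.3 -18.7  -0.  -52.8  40.2] op 0.0179
fixture 0.0772 0.0226 jaw angle -110.88 xdir [ 0.003  0.002 -1.   ]
r 0.0393 theta -18.3 tool y angle -20.9 turned by tool 32.7
```

View pics/side6z.png

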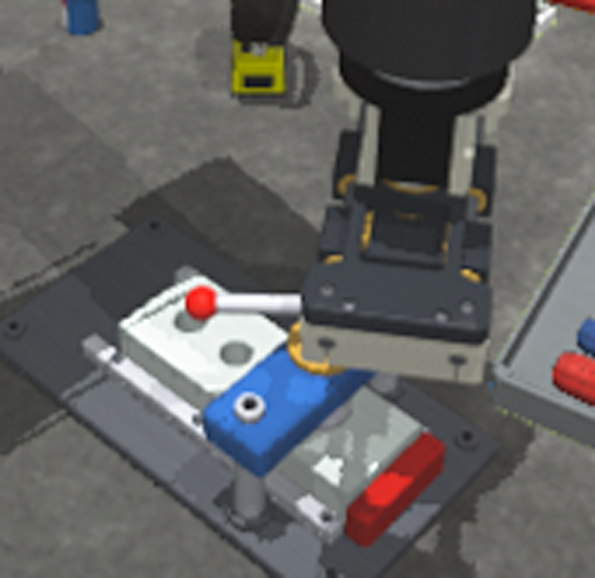

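The bar is turning with only about 3 N, so I'll keep going.

Call:
{"op": "servo_tool", "data": {
  "motion": [
    {"offset": [0.0001,-0.0007,0.0067],"roll": 10,"claw": -0.6},
    {"offset": [0.0001,-0.0007,0.0067],"roll": 10,"claw": -0.6},
    {"offset": [0.0001,-0.0007,0.0067],"roll": 10,"claw": -0.6},
    {"offset": [0.0001,-0.0007,0.0067],"roll": 10,"claw": -0.6},
    {"offset": [0.0001,-0.0007,0.0067],"roll": 10,"claw": -0.6},
    {"offset": [0.0001,-0.0007,0.0067],"roll": 10,"claw": -0.6},
    {"offset": [0.0001,-0.0006,0.0067],"roll": 10,"claw": -0.6},
    {"offset": [0.0001,-0.0006,0.0067],"roll": 10,"claw": -0.6},
    {"offset": [0.0001,-0.0006,0.0067],"roll": 10,"claw": -0.6},
    {"offset": [0.0002,-0.0006,0.0067],"roll": 10,"claw": -0.6}
  ]
}}

```text
clock: 10.0
tool_pos: [0.5264, 0.083, 0.1121]
orientation: [-147.1, 89.9, 2.2]
force: [1.8, -1.8, -0.4]
opening: 0.0176
```

```bash
python3 -c "
from h import *
polar()"
```

```text
t 10.0 tcp [0.5264 0.083  0.1121] F [ 1.8 -1.8 -0.4] M [-0.54 -1.13 -0.03] J [ 30.1  13.3 -26.2   0.1 -50.5 -60.9] op 0.0176
fixture 0.0595 -0.0346 jaw angle 149.29 xdir [ 0.002  0.    -1.   ]
r 0.0376 theta -120.6 tool y angle -120.7 turned by tool 135.0
```

Call:
{"op": "servo_tool", "data": {
  "motion": [
    {"offset": [0.0001,-0.0006,0.0066],"roll": 10,"claw": -0.6},
    {"offset": [0.0001,-0.0005,0.0066],"roll": 10,"claw": -0.6},
    {"offset": [0.0001,-0.0006,0.0066],"roll": 10,"claw": -0.6},
    {"offset": [0.0001,-0.0005,0.0066],"roll": 10,"claw": -0.6},
    {"offset": [0.0001,-0.0006,0.0066],"roll": 10,"claw": -0.6},
    {"offset": [0.0001,-0.0006,0.0066],"roll": 10,"claw": -0.6},
    {"offset": [0.0001,-0.0006,0.0066],"roll": 10,"claw": -0.6},
    {"offset": [0.0001,-0.0006,0.0066],"roll": 10,"claw": -0.6},
    {"offset": [0.0002,-0.0006,0.0066],"roll": 10,"claw": -0.6},
    {"offset": [0,0,0],"roll": 0,"claw": -0.4}
  ]
}}

```text
clock: 11.25
tool_pos: [0.5125, 0.1354, 0.1106]
orientation: [-32.6, 89.9, 27.1]
force: [-0.9, 0.2, -0.4]
opening: 0.023
```

```bash
python3 -c "
from h import *
polar()"
```

```text
t 11.25 tcp [0.5125 0.1354 0.1106] F [-0.9  0.2 -0.4] M [-0.   -0.18  0.03] J [  36.    13.2  -26.5    0.   -50.3 -156.4] op 0.023
fixture 0.0092 -0.0145 jaw angle 59.64 xdir [ 0.001  0.    -1.   ]
r 0.0386 theta 148.7 tool y angle 149.6 turned by tool 225.7
```

Call:
{"op": "servo_tool", "data": {
  "motion": [
    {"offset": [-0.01,0,0],"roll": 0,"claw": -0.4},
    {"offset": [-0.02,0,0],"roll": 0,"claw": -0.4},
    {"offset": [-0.03,0,0],"roll": 0,"claw": -0.4},
    {"offset": [0,0,0],"roll": -10,"claw": -0.4},
    {"offset": [0,0,0],"roll": -10,"claw": -0.4},
    {"offset": [0,0,0],"roll": -10,"claw": -0.4},
    {"offset": [0,0,0],"roll": -10,"claw": -0.4},
    {"offset": [0,0,0],"roll": -10,"claw": -0.4},
    {"offset": [0,0,0],"roll": -10,"claw": -0.4},
    {"offset": [0,0,0],"roll": -10,"claw": -0.4},
    {"offset": [0,0,0],"roll": -10,"claw": -0.4},
    {"offset": [0,0,0],"roll": -10,"claw": -0.4}
  ]
}}

```text
clock: 12.75
tool_pos: [0.5122, 0.135, 0.171]
orientation: [-115.1, 89.9, 34.9]
force: [-0.2, -0.3, 0.1]
opening: 0.0264
```

Call:
{"op": "servo_tool", "data": {
  "motion": [
    {"offset": [0,0,0],"roll": -10,"claw": -0.4},
    {"offset": [0,0,0],"roll": -10,"claw": -0.4},
    {"offset": [0,0,0],"roll": -10,"claw": -0.4},
    {"offset": [0,0,0],"roll": -10,"claw": -0.4},
    {"offset": [0,0,0],"roll": -10,"claw": -0.4},
    {"offset": [0,0,0],"roll": -10,"claw": -0.4},
    {"offset": [0,0,0],"roll": -10,"claw": -0.4},
    {"offset": [0,0,0],"roll": -10,"claw": -0.4},
    {"offset": [0,0,0],"roll": -10,"claw": -0.4},
    {"offset": [0,0,0],"roll": 0,"claw": -0.4}
  ]
}}

```text
clock: 14.0
tool_pos: [0.5122, 0.135, 0.1708]
orientation: [153.3, 89.9, 32.8]
force: [0.3, -0.1, 0.2]
opening: 0.0265
```

Run:
```python
from h import *
from plant import ctrl
polar()
cv2.imwrite("pics/w7.png",ctrl.snapshot("wrist")["frame"])
s=ctrl.snapshot("side");W=cloud(s);r,b=masks(s);comps(r,W)
cv2.imwrite("pics/side7z.png",cv2.resize(s["frame"][200:365,200:370],None,fx=3.5,fy=3.5,interpolation=cv2.INTER_CUBIC))
```

```text
t 14.0 tcp [0.5122 0.135  0.1708] F [ 0.3 -0.1  0.2] M [ 0.   -0.02 -0.06] J [ 36.    9.5 -22.2   0.  -58.3  23.5] op 0.0265
fixture 0.0093 -0.0149 jaw angle -120.46 xdir [ 0.001  0.    -1.   ]
r 0.0387 theta 149.3 tool y angle -30.5 turned by tool 225.1
[359.7 197.9] [348, 193, 24, 10, 108] med [0.7913 0.4231 0.0767] zmax 0.0843
[258.4 280.7] [255, 277, 8, 9, 56] med [0.4893 0.1396 0.1266] zmax 0.1304
[327.3 294.7] [323, 290, 10, 10, 73] med [0.6001 0.084  0.1275] zmax 0.1306
[379.4 313.1] [358, 301, 47, 26, 460] med [0.7231 0.1108 0.0217] zmax 0.0275
[311.8 338.4] [299, 324, 27, 32, 299] med [0.5727 0.0683 0.0354] zmax 0.0374
```

View pics/w7.png

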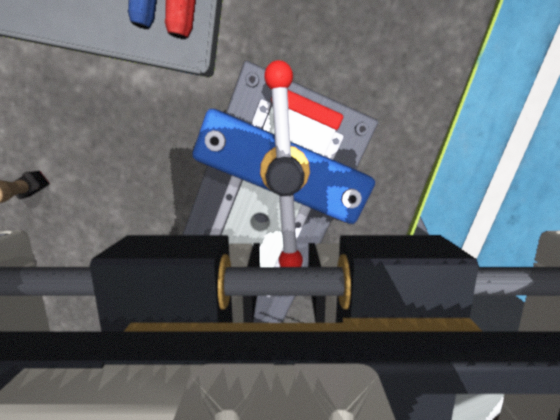

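View pics/side7z.png

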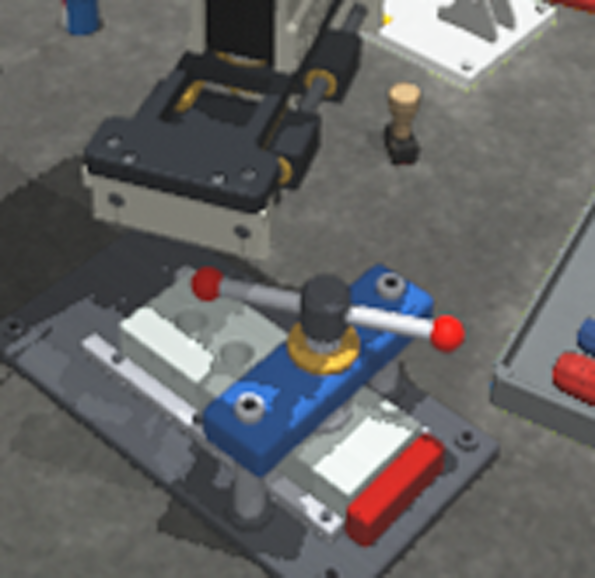

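The side view puts the bar at -26.6°, so it has turned about 221° and about 148° remain. The block is still at the stop. The near ball, at wrist (290,260), lies between the fingers, so I'll descend and make the second stroke. The tool's y axis now points inward, so the signs flip.

Call:
{"op": "servo_tool", "data": {
  "motion": [
    {"offset": [0.02,0,0.001],"roll": 0,"claw": -0.4},
    {"offset": [0.02,0,0],"roll": 0,"claw": -0.4},
    {"offset": [0.012,0,0],"roll": 0,"claw": -0.4},
    {"offset": [0.009,0,0],"roll": 0,"claw": -0.4},
    {"offset": [0,0,0],"roll": 0,"claw": -0.6},
    {"offset": [0,0,0],"roll": 0,"claw": -0.6}
  ]
}}

```text
clock: 14.85
tool_pos: [0.512, 0.1344, 0.1096]
orientation: [144.9, 90.0, 24.3]
force: [0.2, -0.0, -0.5]
opening: 0.0177
```

Call:
{"op": "servo_tool", "data": {
  "motion": [
    {"offset": [0.0001,0.0006,-0.0066],"roll": 10,"claw": -0.6},
    {"offset": [0.0001,0.0006,-0.0066],"roll": 10,"claw": -0.6},
    {"offset": [0.0001,0.0006,-0.0066],"roll": 10,"claw": -0.6},
    {"offset": [0.0001,0.0006,-0.0066],"roll": 10,"claw": -0.6},
    {"offset": [0.0001,0.0006,-0.0066],"roll": 10,"claw": -0.6},
    {"offset": [0.0001,0.0006,-0.0066],"roll": 10,"claw": -0.6}
  ]
}}

```text
clock: 15.6
tool_pos: [0.5444, 0.1531, 0.1088]
orientation: [-34.9, 90.0, 144.2]
force: [-3.5, 2.5, 0.8]
opening: 0.0177
```

```bash
python3 -c "
from h import *
polar()"
```

```text
t 15.6 tcp [0.5444 0.1531 0.1088] F [-3.5  2.5  0.8] M [0.79 1.26 0.06] J [ 35.5  16.4 -22.2  -0.1 -51.5 -36.4] op 0.0177
fixture 0.014 0.0216 jaw angle 179.1 xdir [-0.001  0.    -1.   ]
r 0.0378 theta 91.7 tool y angle -90.9 turned by tool 282.7
```

Call:
{"op": "servo_tool", "data": {
  "motion": [
    {"offset": [0,0.0006,-0.0066],"roll": 10,"claw": -0.6},
    {"offset": [0.0001,0.0006,-0.0066],"roll": 10,"claw": -0.6},
    {"offset": [0.0001,0.0006,-0.0066],"roll": 10,"claw": -0.6},
    {"offset": [0,0.0006,-0.0066],"roll": 10,"claw": -0.6},
    {"offset": [0.0001,0.0006,-0.0066],"roll": 10,"claw": -0.6},
    {"offset": [0,0.0006,-0.0066],"roll": 10,"claw": -0.6},
    {"offset": [0.0001,0.0006,-0.0066],"roll": 10,"claw": -0.6}
  ]
}}

```text
clock: 16.48
tool_pos: [0.581, 0.1283, 0.1086]
orientation: [-62.3, 89.9, 46.8]
force: [0.1, 4.0, -2.3]
opening: 0.0178
```

Call:
{"op": "servo_tool", "data": {
  "motion": [
    {"offset": [0,0.0002,-0.0033],"roll": 5,"claw": -0.6},
    {"offset": [0,0.0001,-0.0033],"roll": 5,"claw": -0.6}
  ]
}}

```text
clock: 16.73
tool_pos: [0.5827, 0.1218, 0.1088]
orientation: [-57.8, 89.8, 41.5]
force: [1.5, 3.3, -2.7]
opening: 0.0173
```

```bash
python3 -c "
from h import *
polar()"
```

```text
t 16.725 tcp [0.5827 0.1218 0.1088] F [ 1.5  3.3 -2.7] M [ 1.33 -0.47 -0.  ] J [  30.6   18.8  -18.5   -0.   -52.5 -111.3] op 0.0173
fixture 0.062 0.0338 jaw angle 99.27 xdir [ 0.002  0.002 -1.   ]
r 0.0378 theta 10.0 tool y angle -170.7 turned by tool 4.4
```

Call:
{"op": "servo_tool", "data": {
  "motion": [
    {"offset": [0,0.0001,-0.002],"roll": 3,"claw": -0.6},
    {"offset": [0,0.0001,-0.002],"roll": 3,"claw": -0.6}
  ]
}}

```text
clock: 16.98
tool_pos: [0.5832, 0.118, 0.1088]
orientation: [-54.4, 89.8, 39.0]
force: [0.8, 3.6, -2.3]
opening: 0.0175
```

Call:
{"op": "servo_tool", "data": {
  "motion": [
    {"offset": [0,0.0001,-0.0015],"roll": 2,"claw": -0.6},
    {"offset": [0,0.0001,-0.0015],"roll": 2,"claw": -0.6}
  ]
}}

```text
clock: 17.23
tool_pos: [0.5832, 0.1146, 0.1088]
orientation: [-61.1, 89.9, 28.3]
force: [2.9, 4.9, -0.6]
opening: 0.0173
```

```bash
python3 -c "
from h import *
polar()"
```

```text
t 17.225 tcp [0.5832 0.1146 0.1088] F [ 2.9  4.9 -0.6] M [ 1.55 -1.2   0.09] J [  30.    18.7  -18.7    0.   -52.4 -120.6] op 0.0173
fixture 0.068 0.0298 jaw angle 89.38 xdir [ 0.002  0.001 -1.   ]
r 0.0377 theta -1.0 tool y angle 179.4 turned by tool 15.4
```

Call:
{"op": "servo_tool", "data": {
  "motion": [
    {"offset": [0,0,-0.0015],"roll": 2,"claw": -0.6},
    {"offset": [0,0,-0.001],"roll": 1,"claw": -0.6}
  ]
}}

```text
clock: 17.48
tool_pos: [0.5831, 0.1135, 0.1087]
orientation: [-37.1, 89.7, 49.3]
force: [0.7, 13.8, -0.7]
opening: 0.0178
```

Call:
{"op": "servo_tool", "data": {
  "motion": [
    {"offset": [0,0,-0.001],"roll": 1,"claw": -0.6}
  ]
}}

```text
clock: 17.6
tool_pos: [0.5831, 0.1132, 0.1087]
orientation: [-31.3, 89.7, 54.1]
force: [-0.6, 17.6, -0.7]
opening: 0.0174
```

```bash
python3 -c "
from h import *
polar()"
```

```text
t 17.6 tcp [0.5831 0.1132 0.1087] F [-0.6 17.6 -0.7] M [6.17 0.06 0.16] J [  29.7   18.7  -18.7   -0.2  -52.3 -124.2] op 0.0174
fixture 0.0691 0.0289 jaw angle 85.41 xdir [ 0.003  0.004 -1.   ]
r 0.0376 theta -3.2 tool y angle 175.4 turned by tool 17.6
```

Call:
{"op": "servo_tool", "data": {
  "motion": [
    {"offset": [0,0,-0.001],"roll": 0,"claw": -0.6},
    {"offset": [0,0,0],"roll": 0,"claw": -0.6}
  ]
}}

```text
clock: 17.85
tool_pos: [0.5831, 0.1131, 0.1087]
orientation: [-29.6, 89.6, 55.8]
force: [-1.1, 17.3, -0.5]
opening: 0.0178
```

Call:
{"op": "servo_tool", "data": {
  "motion": [
    {"offset": [0,0,0.005],"roll": 0,"claw": -0.4},
    {"offset": [0,0,0.001],"roll": 0,"claw": -0.3},
    {"offset": [-0.015,0,0],"roll": 0,"claw": -0.3},
    {"offset": [-0.03,0,0],"roll": 0,"claw": -0.3},
    {"offset": [-0.05,0,0],"roll": 0,"claw": -0.3},
    {"offset": [-0.03,0.04,0],"roll": 0,"claw": 0},
    {"offset": [0,0.06,0],"roll": 0,"claw": 0},
    {"offset": [0,0.05,-0.04],"roll": 0,"claw": 0},
    {"offset": [0,0,-0.0],"roll": 0,"claw": 0}
  ]
}}

```text
clock: 18.98
tool_pos: [0.4278, 0.0859, 0.2347]
orientation: [-42.1, 89.9, 43.3]
force: [-0.1, 0.2, 0.3]
opening: 0.0438
```

Run:
```python
from h import *
from plant import ctrl
rep()
d0=pickle.load(open("s0.pkl","rb"))
for n in["side","scene"]:
    s=ctrl.snapshot(n);W=cloud(s);r,b=masks(s);print(n);comps(r,W)
    cv2.imwrite(f"pics/{n}8.png",s["frame"])
    if n=="side":cv2.imwrite("pics/side8z.png",cv2.resize(s["frame"][180:365,190:370],None,fx=3.2,fy=3.2,interpolation=cv2.INTER_CUBIC))
```

```text
t 18.975 tcp [0.4278 0.0859 0.2347] F [-0.1  0.2  0.3] M [ 0.04 -0.36  0.01] J [  37.4   -3.2  -26.9   -0.   -66.1 -132. ] op 0.0438
fixture -0.0017 -0.112 jaw angle 85.42 xdir [ 0.001  0.001 -1.   ]
side
[359.4 197.8] [348, 193, 24, 10, 104] med [0.7907 0.4246 0.0768] zmax 0.0837
[325.5 280.9] [322, 277, 8, 9, 60] med [0.6068 0.1171 0.1254] zmax 0.1295
[258.1 295.9] [254, 292, 9, 9, 63] med [0.4828 0.1056 0.1249] zmax 0.1285
[379.6 313.1] [358, 301, 47, 26, 451] med [0.723  0.1106 0.0218] zmax 0.0276
[312.1 337.8] [299, 324, 28, 32, 291] med [0.5746 0.0695 0.0357] zmax 0.0377
scene
[308.  179.3] [298, 176, 21, 7, 52] med [0.7864 0.4215 0.0741] zmax 0.0799
[490.5 189.6] [485, 186, 13, 8, 27] med [ 1.1264 -0.0013  0.008 ] zmax 0.0119
[510.2 190.3] [499, 187, 23, 8, 64] med [ 1.1442 -0.0527  0.0098] zmax 0.0135
[413.3 238.5] [397, 235, 33, 8, 106] med [0.7196 0.1053 0.0193] zmax 0.0229
[380.  251.2] [376, 247, 10, 9, 66] med [0.478  0.1068 0.1231] zmax 0.1279
[415.  277.9] [408, 262, 12, 27, 97] med [0.5538 0.0553 0.0345] zmax 0.0362
```

View pics/side8.png

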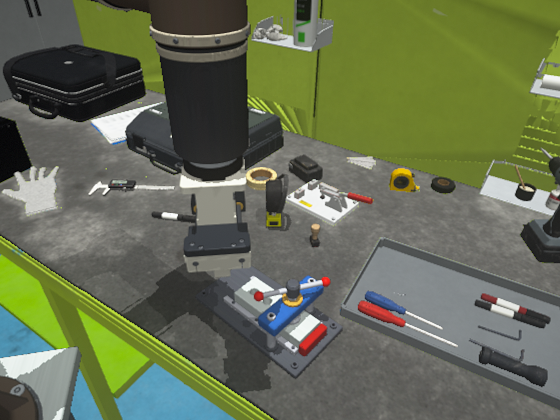

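View pics/side8z.png

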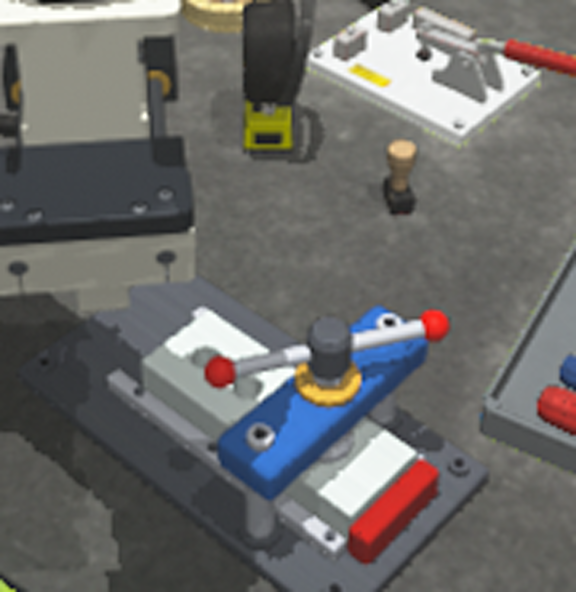

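View pics/scene8.png

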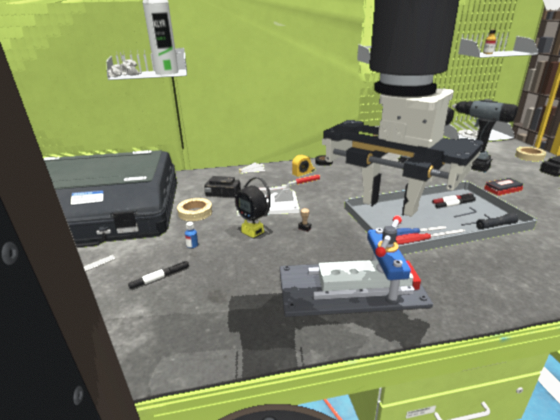

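The bar is now at 5.3°, and tight (8.4 rad) works out to 5.4°. The block lies against the stop, and the bottle, tester and stamp are at the same pixels as at the start. The gripper is clear, so I'll hand in.

```bash
python3 -c "
from plant import ctrl
print(ctrl.close_job())"
```

```text
the job is handed in; nothing more can be done
None
```

The aluminium block is pushed home against the red end stop and the clamp is screwed down tight on it. I handed the job in at about 19 s of the 67 s allowed.

- **Block:** I pushed its rear face with the shut fingers. The force jumped from about 6 N to 19 N where the stop was expected, and the last picture still shows the block against the stop.
- **Clamp:** I turned the cross bar clockwise about 369° in two strokes, regripping in between. It stopped hard at about 17 N. The bar measured 5.3° in the last side view, where the tight position of 8.4 rad works out to 5.4°. The balls also came down about 5 mm.
- **Release and surroundings:** The gripper is open and clear of everything, with the wrist force near 0. By eye, the stamp, tester and bottle look unmoved from the first pictures; in the last side view the gripper hid the bottle, so there I relied on the scene view.

No check failed or disagreed. I did not measure the foot's contact with the block directly; I inferred it from the bar's angle and the hard stop.

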